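# Drift a stuck brass collet out of a forming die

### The arm

A 6-joint arm with a two-finger parallel gripper is mounted at the origin on the work surface. World frame = base frame: x ahead of the robot, y to its left, z up, the work surface at z = 0. Lengths are in m, angles in rad, forces in N, time in s.
With the tool pointing down it reaches from about 0.275 to 0.875 m from the base axis. Payload 12.5 kg.
Tool frame: the origin (TCP) lies on the centre line of the jaws, within the pads' length; the fingertips stand 19 mm ahead of it and the grasp point (between the pads) is the TCP; z points along the fingers, y is the line along which they close (so a half turn about z gives the same grasp; the last joint's range is limited). The gripper opens to 85 mm and grips with 20 to 120 N. Pads are 22 mm wide; open, the fingers measure 114 mm over their backs; the gripper's body (76 mm by 85 mm) begins 54 mm behind the grasp point. The pads swing forward as they close: fully open they stand 13 mm farther back than shut.
Start: joints at [1.029, 0.351, 1.652, -0, 1.139, -0.085], TCP at [0.243, 0.494, 0.25] pointing down, gripper open.
Joint ranges: [-2.75, 2.75], [-0.79, 2.1], [0.01, 2.65], [-1.57, 4.71], [0.07, 3.14], [-2.87, 2.87]. Speed limits (rad/s): [2.22, 2.22, 2.79, 3.14, 3.14, 3.14].

### API

Orientations are given as [roll, pitch, yaw] about the fixed x, y, z axes, in that order (R = Rz(yaw) Ry(pitch) Rx(roll)).
In Python, from rig import get_state, capture, camera_params, finish_job, look_for, outline_of gives the robot as it stands. The module is installed in compiled form; this text tells all that it offers.
- The arm moves only by the tool drive_tool, never from a script. Its argument "moves" is text: rows parted by semicolons, each of 7 numbers parted by spaces: the shift along the tool's x, y, z as a fraction of full scale, then the turn, a rotation vector about the tool's x, y, z as a fraction of full scale, then the closure in counts, from 0 (fully open) to 255 (shut). In form: dx dy dz rx ry rz gripper; .... A call has 1 to 8 rows; each row shifts and turns the commanded pose from where the row before left it, along the tool's axes as they then stand; what a row does not reach is not made up. Full scale, the value 1, is 0.025 m for a shift and pi/2 rad for a turn. A row lasts 1/12 s, in which the tool goes at most 41.7 mm and 7.16 degrees, less where a joint would pass 70% of its speed; a pose out of reach is approached as far as the arm can. A call with a number of a shift or a turn outside -1 to 1 is refused whole. A call with a gripper value outside its range is refused whole. The fingers move at their own pace and stop on an object; "squeeze" is the grip in N (left out, the last holds). Time passes only in rows, so rows that do not move let the fingers close. It gives the time, the measured TCP pose, the force, the opening and the grip force at its end, in the units of the state.
- get_state(): the state, without advancing time (a new reading comes with each control period).
- capture(name): name is "scene" or "top" or "wrist"; returns the picture (384x512x3 uint8, red, green, blue); there is no depth.
- camera_params(name): a dict with "camera_matrix" (3x3 intrinsics, pixels), "rvec" (rotation vector, rad) and "tvec" (3), from world to camera coordinates, as OpenCV has them; the wrist camera has in their place "T_tool_cam" (4x4, takes a point from camera to tool coordinates, whose origin is the TCP and whose axes are the flange's). Camera axes: x right, y down, z forward; pixel columns grow to the right and rows downward; lengths in m; the calibration is good to about 2 mm. A picture is of the moment at which its call begins: read the wrist's pose just before it. camera_params takes no time and is no camera call.
- finish_job(): hands the job in; it is judged then, once.
Trained networks look in the newest picture that a camera, given by its name, has taken for a name from the list of things; names that differ only in an ending like _2 or _b are one class to them, and where a whole thing is asked for, a point or a joint stands for the part that bears it (a point fixed in the world has none). Each returns a list of dicts, best first, with "p" (0 to 1); they miss things now and then, are a little off and sometimes report something else, mostly with a low value. They report only what shows in the picture. A call takes as long as a camera call. They do not tell look-alikes from the thing itself.
- look_for(camera, target): "extent" ([centre column, centre row, width, height] in pixels, round what is visible of it).
- outline_of(camera, target): "mask" (384x512 bool, what is visible of it) and "extent" ([centre column, centre row, width, height] in pixels, round what is visible of it).
The state is a dict: "time": time; "q": joint angles; "joint_velocities": joint speeds; "joint_torque": joint torques, N m; "eef_pos": TCP position; "orientation": TCP orientation; "wrist_force": force on the tool from outside, world axes, zero at the start; "ft_torque": the same for the moment, N m; "width": finger opening in m; "gripper_force": force on a finger pad.
Only numpy, scipy, OpenCV 4.12 (cv2) and the standard library are available. Lean on these libraries where they do the work, as an engineer would, in place of code of your own. Each camera call takes 0.05 s, during which the arm holds its last target. There are 200 camera calls.

### The job

A brass collet is stuck in the off-centre bore of the round steel die clamped in the blue press-out jig. Take the red-handled drift from its teak stand, feel its rod into the bore and push the collet steadily down until it comes out underneath and drops onto the rubber pad, never bearing on the die or the collet with more than about 40 N. Then pull the drift out and put it gently back upright, fully down in its stand, leaving the other things on the shelf where they are.

Things in the scene. Friction and masses are not known exactly. Their poses are not given: they have to be found in the camera images.
- jig: Press-out jig, fixed. Origin: middle of its underside, z up. Dark base 150 (x) x 136 (y) x 10 mm; blue cheeks at |y| = 31 to 60 mm carry a round steel die 92 mm across, from z = 60 to 96 mm. Two strap clamps at |y| > 41 mm hold its rim and rise to z = 109 mm. The tunnel between the cheeks is open at both x ends. The die does not shift under the allowed forces.
- nest_mid (a point): Middle of the round die's flat top face. The die's vertical bore (18 mm across, barely 1 mm of chamfer at the mouth, right through) is NOT here: its axis lies 7 mm off this point, and the die was clamped at any angle, so the bore may lie in any direction from here; the direction is not reported. Find it by camera or by feel.
- pad_top (a point): Middle of the top of the 60 x 56 mm rubber pad on the jig's base, under the die, 30 mm above the shelf and 30 mm below the die's underside.
- collet (a joint): Brass plug, 17 mm across, 18 mm long, stuck in the bore. Value (m): depth of its flat top below the die's top face; 0.005 to 0.011 at the start, 0.048 standing on the pad. Sprung shoes in the bore hold it with a friction of about 6 to 10 N until its top is about 33 mm down; then it falls by itself. The shoes do not catch the drift.
- drift: Drift, about 0.2 kg, upright in its stand at the start. Origin: centre of its lower tip, z up along it. Steel rod 14 mm across from z = 0 to 65 mm, tip edge broken by 0.8 mm; brass collar 30 mm across to 71 mm; red square handle 18 x 18 mm (flats facing x and y) to 115 mm, steel cap to 118 mm. Grip the handle with the finger ends just above the collar.
- stand: Teak drift stand, fixed, 74 x 74 x 85 mm. Origin: middle of its underside. Round hole 20 mm across, chamfered 2 mm, from the middle of the top face down 75 mm. The drift hangs in it by its collar, its tip 20 mm above the shelf.
- kada: Cast silver bangle lying flat, 72 mm across, 12 mm high; leave alone. Origin: centre of the underside.
- jhumka: Hollow brass bell, 50 mm across, 45 mm high; leave alone. Origin: centre of the underside.
- pendant: Gilt pendant frame lying flat, about 60 x 60 x 8 mm; leave alone. Origin: centre of the underside.
- cone: Black ebony ring cone, 52 mm across its foot, 127 mm high; leave alone. Origin: centre of the underside.
- brush: Brush lying on the shelf; leave alone. Origin: middle of the underside.
- polish: Jar of polish, 50 mm across, 100 mm high; leave alone. Origin: centre of the underside.
There are look-alikes about, which are no part of the job. What is shaped like the drift but purple or white is not meant. There is more than one size of the stand; the job needs the larger.

How it is judged:
By the outcome, as a careful person would: the job done as asked, in the order asked, and still so for the second after the job is handed in, with the robot touching nothing.
It also fails if it takes over 72 s, if anything falls off the work surface, if the arm or the gripper's body presses on something with over 40 N, if the wrist force passes 120 N, or if a joint passes its speed limit or range.

## Working session

There is one attempt and no reset: what is moved stays moved. The work goes in short steps, Python scripts to look and compute and a tool call to move; the robot and the scene stay as the last step left them, time stands still between calls to the robot, and variables do not carry over. Pictures are saved under pics/ and viewed, at most 10 in all, crops included, and the job is handed in when it is done.

Besides the shell and the picture viewer there is one more tool, called after "Emit:" as a command line: name --argument value ..., lists and objects as JSON in quotes. drive_tool: Moves the arm, as the interface text tells. Shift numbers are shares of 0.025 m and turn numbers shares of pi/2 rad, none past 1 either way. Its arguments: {"type":"object","properties":{"moves":{"type":"string"},"squeeze":{"type":"number"}},"required":["moves"]}

```bash
mkdir -p pics; python3 - <<'E'
from rig import *
import cv2,numpy as np
s=get_state();print({k:np.round(v,3) for k,v in s.items()})
for c in("scene","top"):
    im=capture(c);cv2.imwrite(f"pics/{c}0.png",im[:,:,::-1])
    p=camera_params(c);print(c,{k:np.round(v,3).tolist() for k,v in p.items()})
    for t in("jig","drift","stand"):
        print(t,[(round(float(d["p"]),2),np.round(d["extent"]).tolist()) for d in look_for(c,t)])
print({k:np.round(v,4).tolist() for k,v in camera_params("wrist").items()})
E
```

```text
{'time': np.float64(0.0), 'q': array([ 1.029,  0.351,  1.652,  0.   ,  1.139, -0.085]), 'joint_velocities': array([-0.001, -0.001,  0.001, -0.   , -0.001,  0.   ]), 'joint_torque': array([-1.0000e-03, -5.0609e+01, -2.9143e+01, -0.0000e+00,  4.0000e-03,
        0.0000e+00]), 'eef_pos': array([0.242, 0.493, 0.25 ]), 'orientation': array([-3.14 , -0.   ,  2.685]), 'wrist_force': array([ 0.028,  0.392, -0.569]), 'ft_torque': array([ 0.023,  0.024, -0.002]), 'gripper_force': np.float64(0.0), 'width': np.float64(0.086)}
scene {'camera_matrix': [[380.106, 0.0, 256.484], [0.0, 380.106, 196.544], [0.0, 0.0, 1.0]], 'rvec': [1.976, 1.426, -0.575], 'tvec': [-0.279, -0.32, 1.39]}
jig [(0.75, [154.0, 278.0, 26.0, 44.0]), (0.69, [271.0, 183.0, 60.0, 57.0]), (0.59, [344.0, 153.0, 58.0, 31.0])]
drift [(0.69, [145.0, 200.0, 12.0, 22.0]), (0.58, [146.0, 185.0, 16.0, 31.0]), (0.56, [104.0, 235.0, 22.0, 36.0]), (0.42, [391.0, 173.0, 24.0, 37.0])]
stand [(0.91, [149.0, 218.0, 43.0, 48.0]), (0.76, [197.0, 244.0, 28.0, 34.0])]
top {'camera_matrix': [[437.676, 0.0, 251.833], [0.0, 437.676, 193.775], [0.0, 0.0, 1.0]], 'rvec': [2.111, -2.118, 0.199], 'tvec': [0.108, 0.598, 1.071]}
jig [(0.87, [229.0, 237.0, 58.0, 63.0])]
drift [(0.67, [404.0, 201.0, 22.0, 11.0]), (0.47, [361.0, 254.0, 17.0, 8.0])]
stand [(0.94, [361.0, 215.0, 35.0, 40.0]), (0.69, [321.0, 179.0, 29.0, 24.0])]
{'camera_matrix': [[286.3154, 0.0, 261.6087], [0.0, 286.3154, 192.5247], [0.0, 0.0, 1.0]], 'T_tool_cam': [[0.0008, -0.9662, -0.2577, 0.0649], [1.0, 0.0005, 0.0014, -0.0011], [-0.0012, -0.2577, 0.9662, -0.1223], [0.0, 0.0, 0.0, 1.0]]}
```

```bash
python3 - <<'E'
import cv2,numpy as np
a=cv2.imread("pics/scene0.png")[120:340,60:430];b=cv2.imread("pics/top0.png")[130:300,180:440]
cv2.imwrite("pics/a.png",cv2.resize(a,(800,476),interpolation=3));cv2.imwrite("pics/b.png",cv2.resize(b,(800,523),interpolation=3))
E
```

```text
(no output)
```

View pics/a.png

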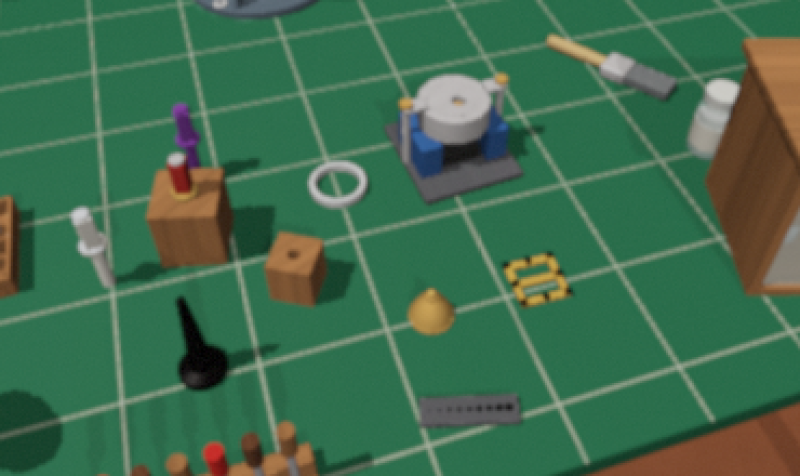

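View pics/b.png

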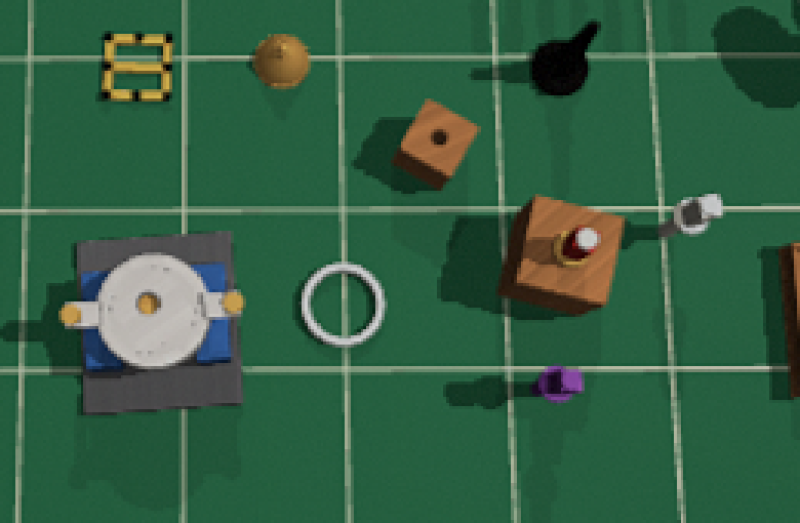

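Top view: red drift cap at about full-image (370.8,207.3) in the large stand, die centre (230.4,230.7), bore (228,228.5). White and purple look-alikes stand beside the large stand.

```bash
cat >h.py <<'E'
from rig import *
import cv2,numpy as np
from scipy.spatial.transform import Rotation as R
def cam(c,s=None):
    p=camera_params(c);K=np.array(p["camera_matrix"])
    if c=="wrist":
        s=s or get_state();T=np.eye(4);T[:3,:3]=R.from_euler('xyz',s["orientation"]).as_matrix();T[:3,3]=s["eef_pos"]
        T=T@np.array(p["T_tool_cam"]);return K,T[:3,:3],T[:3,3]
    r=R.from_rotvec(np.ravel(p["rvec"])).as_matrix();return K,r.T,-r.T@np.ravel(p["tvec"])
def unproj(C,uv,z):
    K,r,o=C;d=r@np.linalg.solve(K,[uv[0],uv[1],1]);return o+d*(z-o[2])/d[2]
def proj(C,X):
    K,r,o=C;v=K@(r.T@(np.array(X)-o));return v[:2]/v[2]
def tomove(target,yaw=None):
    s=get_state();r=R.from_euler('xyz',s["orientation"])
    d=r.inv().apply(np.array(target)-s["eef_pos"])/0.025
    print("tool-shift units",np.round(d,3),"state",np.round(s["eef_pos"],4),np.round(s["orientation"],4))
E
python3 - <<'E'
from h import *
C=cam("top")
for n,uv,z in(("cap",(370.8,207.3),.138),("die",(230.4,230.7),.096),("bore",(228.1,228.5),.096),("white",(411,197),.118),("purple",(363,254),.118),("standc1",(180+535/3.077,130+197/3.077),.085),("standc2",(180+624/3.077,130+216/3.077),.085),("standc3",(180+605/3.077,130+304/3.077),.085),("c4",(180+508/3.077,130+288/3.077),.085),("kada",(180+343/3.077,130+305/3.077),.006)):
    print(n,np.round(unproj(C,uv,z),4))
tomove([.55,.2,.25])
E
```

```text
cap [ 0.5486 -0.1781  0.138 ]
die [0.4987 0.1582 0.096 ]
bore [0.5041 0.1639 0.096 ]
white [ 0.5769 -0.2825  0.118 ]
purple [ 0.4396 -0.1587  0.118 ]
standc1 [ 0.5914 -0.1516  0.085 ]
standc2 [ 0.5753 -0.2232  0.085 ]
standc3 [ 0.5034 -0.2036  0.085 ]
c4 [ 0.5166 -0.1262  0.085 ]
kada [0.5124 0.0007 0.006 ]
tool-shift units [-1.6217e+01 -5.1150e+00  1.0000e-02] state [0.2425 0.4936 0.2502] [-3.1414  0.      2.6848]
```

Emit:
drive_tool --moves "-0.95 -0.47 0 0 0 0 0;-0.95 -0.47 0 0 0 0 0;-0.95 -0.47 0 0 0 0 0;-0.95 -0.47 0 0 0 0 0;-0.95 -0.47 0 0 0 0 0;-0.95 -0.47 0 0 0 0 0;-0.95 -0.47 0 0 0 0 0;-0.95 -0.47 0 0 0 0 0"

```text
time: 1.07
eef_pos: [0.3722, 0.3243, 0.2504]
orientation: [3.141, 0.0, 2.685]
wrist_force: [0.2, -0.1, 0.5]
width: 0.0855
gripper_force: 0.0
```

Emit:
drive_tool --moves "-0.95 -0.47 0 0 0 0 0;-0.95 -0.47 0 0 0 0 0;-0.95 -0.47 0 0 0 0 0;-0.95 -0.47 0 0 0 0 0;-0.95 -0.47 0 0 0 0 0;-0.95 -0.47 0 0 0 0 0;-0.95 -0.47 0 0 0 0 0;-0.95 -0.47 0 0 0 0 0"

```text
time: 1.73
eef_pos: [0.5014, 0.1561, 0.2504]
orientation: [3.141, 0.0, 2.685]
wrist_force: [-0.7, 0.6, 0.8]
width: 0.0859
gripper_force: 0.0
```

Emit:
drive_tool --moves "0 0 0 0 0 0 0;0 0 0 0 0 0 0;0 0 0 0 0 0 0;0 0 0 0 0 0 0"

```text
time: 2.07
eef_pos: [0.5002, 0.158, 0.2503]
orientation: [-3.142, -0.0, 2.686]
wrist_force: [-0.0, -0.1, -0.2]
width: 0.0857
gripper_force: 0.0
```

```bash
python3 - <<'E'
from h import *
s=get_state();im=capture("wrist");np.save("w1.npy",im);import pickle;pickle.dump(s,open("w1.pkl","wb"))
print(s["eef_pos"],s["orientation"],proj(cam("wrist",s),[.4987,.1582,.096]))
cv2.imwrite("pics/w1.png",cv2.resize(im[:,:,::-1],(800,600),interpolation=3))
E
```

```text
[0.50015064 0.15795487 0.25029139] [-3.14156008e+00 -2.30574799e-04  2.68565807e+00] [261.8941061  182.47090888]
```

View pics/w1.png

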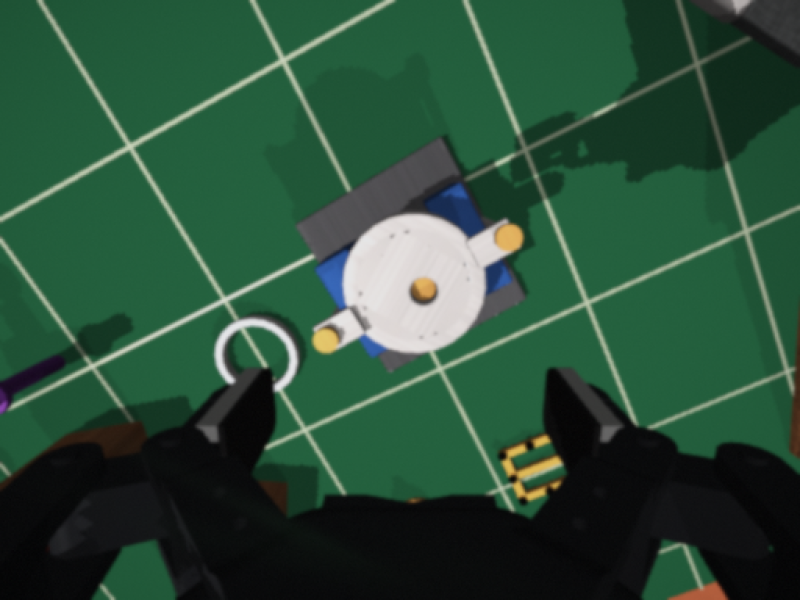

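Die centred at about (265,181), bore at about (271,186) in the original pixels. I'll fit both by segmentation.

```bash
python3 - <<'E'
from h import *
import pickle
im=np.load("w1.npy");s=pickle.load(open("w1.pkl","rb"));C=cam("wrist",s)
def fits(I,C,n,c0,rad):
    big=cv2.resize(I,None,fx=8,fy=8,interpolation=cv2.INTER_CUBIC)
    g=cv2.cvtColor(big,cv2.COLOR_RGB2HSV)
    x0,y0=np.array(c0)*8
    m=((g[...,1]>60)|(g[...,2]<140)).astype(np.uint8)
    k,l,st,ce=cv2.connectedComponentsWithStats(m)
    for i in range(1,k):
        if np.hypot(ce[i][0]-x0,ce[i][1]-y0)<8*rad and 2000<st[i][4]<60000:
            cs=cv2.findContours((l==i).astype(np.uint8),0,2)[0][0];e=cv2.minEnclosingCircle(cs);el=cv2.fitEllipse(cs)
            p=(np.array(el[0])+.5)/8-.5
            print(n,"bore px",p,"ell",np.array(el[1])/8,unproj(C,p,.096))
fits(im,C,"w",(271,186),10)
# die outline: white
g=cv2.cvtColor(im,cv2.COLOR_RGB2HSV)
m=((g[...,1]<40)&(g[...,2]>150)).astype(np.uint8);m=cv2.morphologyEx(m,cv2.MORPH_OPEN,cv2.getStructuringElement(2,(25,25)))
k,l,st,ce=cv2.connectedComponentsWithStats(m)
for i in range(1,k):
    if st[i][4]>2000:
        h=cv2.convexHull(np.argwhere(l==i)[:,::-1].astype(np.int32));el=cv2.fitEllipse(h);print("die",el,unproj(C,el[0],.096))
t=cv2.imread("pics/top0.png")[:,:,::-1]
fits(t,cam("top"),"t",(228,228.5),10)
# handle in top: red
E
```

```text
w bore px [270.68896484 185.98043823] ell [17.21401978 17.68326759] [0.50575718 0.16447885 0.096     ]
die ((265.6187438964844, 180.57481384277344), (88.41822052001953, 93.33787536621094), 76.33165740966797) [0.49859302 0.16235259 0.096     ]
t bore px [227.67530823 227.99771118] ell [7.43287182 7.56844044] [0.50534891 0.164909   0.096     ]
```

Emit:
drive_tool --moves "-0.635 -0.933 0 0 0 0 0;-0.635 -0.933 0 0 0 0 0;-0.635 -0.933 0 0 0 0 0;-0.635 -0.933 0 0 0 0 0;-0.635 -0.933 0 0 0 0 0;-0.635 -0.933 0 0 0 0 0"

```text
time: 2.62
eef_pos: [0.5243, -0.0109, 0.2505]
orientation: [3.141, 0.0, 2.686]
wrist_force: [0.2, -0.4, -0.2]
width: 0.0856
gripper_force: 0.0
```

Emit:
drive_tool --moves "-0.635 -0.933 0 0 0 0 0;-0.635 -0.933 0 0 0 0 0;-0.635 -0.933 0 0 0 0 0;-0.635 -0.933 0 0 0 0 0;-0.635 -0.933 0 0 0 0 0;-0.635 -0.933 0 0 0 0 0;0 0 0 0 0 0 0;0 0 0 0 0 0 0"

```text
time: 3.28
eef_pos: [0.5481, -0.1782, 0.2501]
orientation: [3.142, -0.0, 2.684]
wrist_force: [0.1, 0.3, -0.5]
width: 0.0856
gripper_force: 0.0
```

```bash
python3 - <<'E'
from h import *
import pickle
s=get_state();im=capture("wrist");np.save("w2.npy",im);pickle.dump(s,open("w2.pkl","wb"));C=cam("wrist",s)
print(s["eef_pos"],s["orientation"],s["q"]);p=proj(C,[.548,-.177,.09]);print(p)
x,y=int(p[0])-80,int(p[1])-60
cv2.imwrite("pics/w2.png",cv2.resize(im[y:y+120,x:x+160,::-1],(800,600),interpolation=3));print(x,y)
E
```

```text
[ 0.54814631 -0.1782008   0.25008786] [ 3.14152161e+00 -3.68292644e-04  2.68382378e+00] [-3.95122958e-01  3.98874126e-01  1.58171605e+00  1.02424856e-04
  1.16136561e+00 -1.50819119e+00]
[263.28043238 181.93171911]
183 121
```

View pics/w2.png

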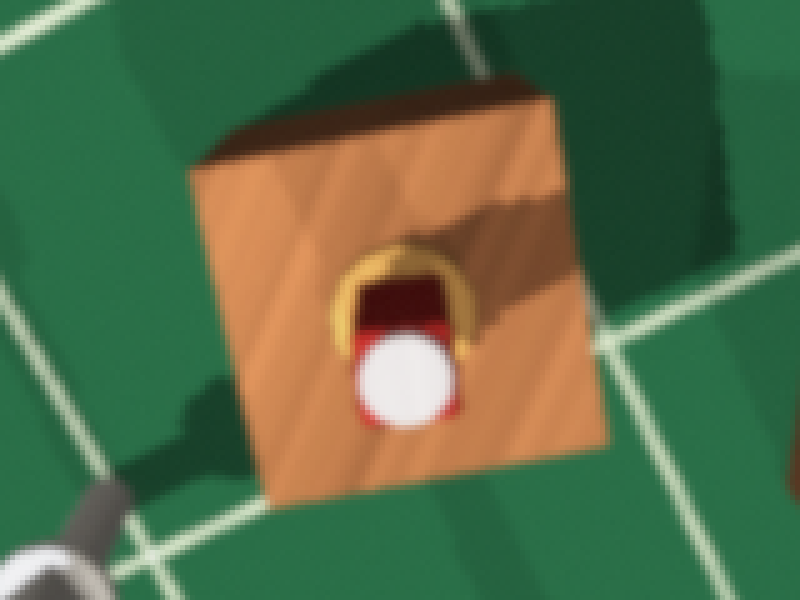

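Cap at (264.2,196.8), handle turned about −6° in the image, and stand top corners at crop (190,170), (553,97), (608,445), (270,508).

```bash
python3 - <<'E'
from h import *
import pickle
s=pickle.load(open("w2.pkl","rb"));C=cam("wrist",s)
u=lambda x,y,z:unproj(C,(183+x/5-.4,121+y/5-.4),z)
print("cap",u(406,379,.138),"collar",u(404,313,.091))
c=[u(*p,.085) for p in((190,170),(553,97),(608,445),(270,508))];print(np.mean(c,0))
a=[u(*p,.091) for p in((357,285),(445,278))];b=[u(*p,.135) for p in((357,425),(462,413))]
yaw0=s["orientation"][2]
for e in(a,b,c[:2],c[3:1:-1],): d=e[1]-e[0];print(np.degrees(np.arctan2(d[1],d[0])),np.degrees(yaw0)-90)
tomove([*(u(406,379,.138)[:2]),.12])
E
```

```text
cap [ 0.54958161 -0.17765256  0.138     ] collar [ 0.54902331 -0.17737467  0.091     ]
[ 0.54995548 -0.1774956   0.085     ]
68.44132869295115 63.77177555491019
70.61658389892219 63.77177555491019
75.09497340728089 63.77177555491019
74.96309805029426 63.77177555491019
tool-shift units [-0.061  0.013  5.206] state [ 0.5481 -0.1773  0.2502] [ 3.1414e+00 -5.0000e-04  2.6848e+00]
```

Emit:
drive_tool --moves "-0.06 0.013 0 0 0 -0.064 0;0 0 0.8 0 0 0 0;0 0 0.8 0 0 0 0;0 0 0.8 0 0 0 0;0 0 0.8 0 0 0 0;0 0 0.8 0 0 0 0;0 0 0.8 0 0 0 0;0 0 0.62 0 0 0 0"

```text
time: 4.0
eef_pos: [0.5493, -0.1765, 0.1135]
orientation: [3.141, -0.001, 2.787]
wrist_force: [0.8, -0.3, 0.2]
width: 0.0853
gripper_force: 0.0
```

Emit:
drive_tool --moves "0 0 0 0 0 0 100;0 0 0 0 0 0 180;0 0 0 0 0 0 230;0 0 0 0 0 0 255;0 0 0 0 0 0 255;0 0 0 0 0 0 255;0 0 0 0 0 0 255;0 0 0 0 0 0 255" --squeeze 50

```text
time: 4.67
eef_pos: [0.5501, -0.1784, 0.1158]
orientation: [3.142, 0.001, 2.785]
wrist_force: [-1.0, 1.4, 7.2]
width: 0.0171
gripper_force: 49.6
```

```bash
python3 - <<'E'
from h import *
s=get_state();print({k:np.round(v,3) for k,v in s.items()})
E
```

```text
{'time': np.float64(4.667), 'q': array([-0.394,  0.568,  1.686,  0.   ,  0.887, -1.609]), 'joint_velocities': array([ 0.001, -0.001,  0.001, -0.   , -0.   , -0.   ]), 'joint_torque': array([ -0.695, -53.905, -22.738,  -0.177,  -0.42 ,  -0.   ]), 'eef_pos': array([ 0.55 , -0.178,  0.116]), 'orientation': array([3.142e+00, 1.000e-03, 2.785e+00]), 'wrist_force': array([-0.995,  1.361,  7.224]), 'ft_torque': array([ 0.211,  0.183, -0.008]), 'gripper_force': np.float64(49.608), 'width': np.float64(0.017)}
```

Emit:
drive_tool --moves "0 0 -0.3 0 0 0 255;0 0 -0.5 0 0 0 255;0 0 -0.8 0 0 0 255;0 0 -0.8 0 0 0 255;0 0 -0.8 0 0 0 255;0 0 -0.8 0 0 0 255;0 0 -0.8 0 0 0 255;0 0 -0.4 0 0 0 255" --squeeze 80

```text
time: 5.33
eef_pos: [0.5502, -0.1786, 0.2482]
orientation: [-3.141, 0.004, 2.785]
wrist_force: [0.8, -0.2, -1.3]
width: 0.0169
gripper_force: 77.9
```

Emit:
drive_tool --moves "0 0 0 0 0 0 255;0 0 0 0 0 0 255;0 0 0 0 0 0 255"

```text
time: 5.58
eef_pos: [0.5491, -0.1782, 0.2437]
orientation: [3.142, -0.002, 2.785]
wrist_force: [-0.6, -0.3, -1.8]
width: 0.0172
gripper_force: 77.9
```

```bash
python3 - <<'E'
from h import *
tomove([.5055,.1647,.23])
print(get_state()["wrist_force"],get_state()["ft_torque"])
im=capture("scene")
for c in("scene","top","wrist"):
    im=capture(c);np.save(f"l_{c}.npy",im);print(proj(cam(c),get_state()["eef_pos"]-np.array([0,0,.0958])))
im=np.load("l_scene.npy");p=proj(cam("scene"),get_state()["eef_pos"]);x,y=int(p[0])-40,int(p[1])-20
a=cv2.resize(im[y:y+60,x:x+80],(800,600),interpolation=3)
cv2.imwrite("pics/l.png",a[:,:,::-1]);print(x,y)
E
```

```text
tool-shift units [ 6.419 12.244  0.558] state [ 0.5491 -0.1782  0.2437] [ 3.1416e+00 -1.8000e-03  2.7853e+00]
[-0.58453621 -0.33503731 -1.77138563] [0.01458102 0.03597532 0.03345386]
[139.43274174 189.8566079 ]
[371.91441876 206.31439078]
[262.59160909 200.91515592]
90 137
```

View pics/l.png

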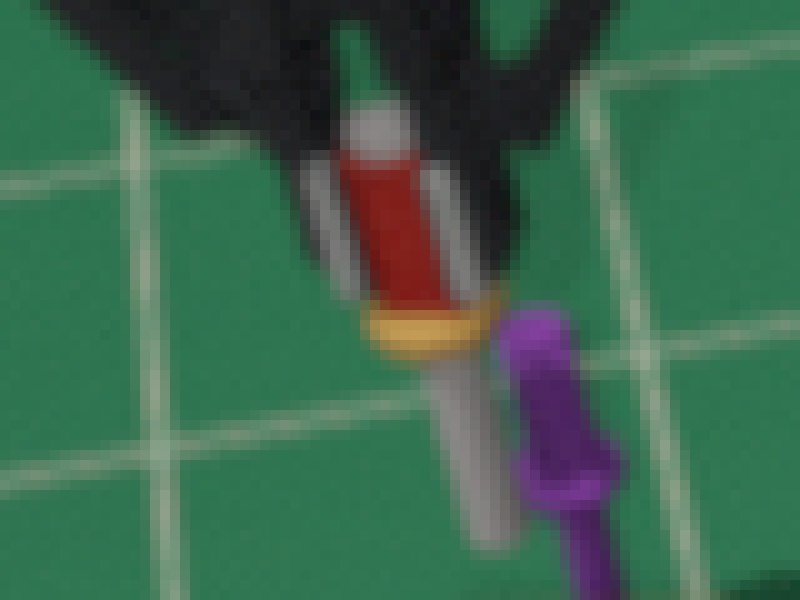

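The drift hangs straight in the jaws, with its tip at (139.5,191) against a predicted (139.4,189.9). On to the bore.

Emit:
drive_tool --moves "0.46 0.875 0 0 0 0 255;0.46 0.875 0 0 0 0 255;0.46 0.875 0 0 0 0 255;0.46 0.875 0 0 0 0 255;0.46 0.875 0 0 0 0 255;0.46 0.875 0 0 0 0 255;0.46 0.875 0 0 0 0 255"

```text
time: 6.37
eef_pos: [0.5272, -0.0056, 0.2444]
orientation: [-3.141, -0.001, 2.785]
wrist_force: [-0.3, 0.7, -1.8]
width: 0.0173
gripper_force: 78.2
```

Emit:
drive_tool --moves "0.46 0.875 0 0 0 0 255;0.46 0.875 0 0 0 0 255;0.46 0.875 0 0 0 0 255;0.46 0.875 0 0 0 0 255;0.46 0.875 0 0 0 0 255;0.46 0.875 0 0 0 0 255;0.46 0.875 0 0 0 0 255"

```text
time: 6.95
eef_pos: [0.5052, 0.166, 0.2444]
orientation: [-3.141, -0.001, 2.785]
wrist_force: [0.8, -0.5, -1.9]
width: 0.0171
gripper_force: 78.2
```

Emit:
drive_tool --moves "0 0 0.4 0 0 0 255;0 0 0.4 0 0 0 255;0 0 0.4 0 0 0 255;0 0 0 0 0 0 255;0 0 0 0 0 0 255;0 0 0 0 0 0 255"

```text
time: 7.45
eef_pos: [0.5059, 0.1643, 0.2149]
orientation: [-3.142, 0.0, 2.784]
wrist_force: [-0.1, -0.8, -1.1]
width: 0.0176
gripper_force: 78.3
```

```bash
python3 - <<'E'
from h import *
tomove([.5055,.1647,.20])
s=get_state();print(s["wrist_force"],s["ft_torque"])
im=capture("wrist");C=cam("wrist",s);tip=s["eef_pos"]-np.array([0,0,.0958]);p=proj(C,[.5055,.1647,.096]);print("bore px",p,"tip",tip,proj(C,tip))
ims=capture("scene");p2=proj(cam("scene"),[.5055,.1647,.096]);print("scene bore",p2,"tip",proj(cam("scene"),tip))
f=lambda I,p,w,h:cv2.resize(I[int(p[1])-h//2:int(p[1])+h//2,int(p[0])-w//2:int(p[0])+w//2],(400,400),interpolation=3)
cv2.imwrite("pics/d.png",np.hstack([f(im,p,100,100),f(ims,p2,60,60)])[:,:,::-1])
E
```

```text
tool-shift units [0.021 0.011 0.596] state [0.5059 0.1643 0.2149] [-3.1416e+00  1.0000e-04  2.7844e+00]
[-0.08886548 -0.77302781 -1.08310067] [ 0.0236963   0.01625004 -0.01605783]
bore px [262.79260728 192.58896012] tip [0.50589205 0.16426025 0.11909396] [262.59863739 200.72509827]
scene bore [271.26871309 165.69456832] tip [271.51532421 159.16745555]
```

View pics/d.png

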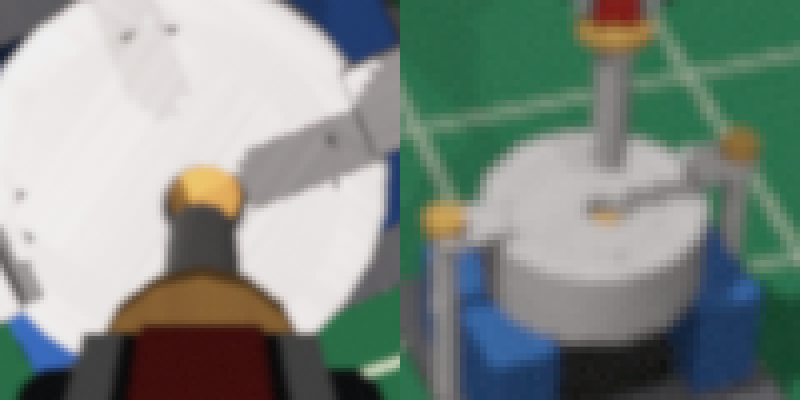

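Rod tip lines up with the bore in both views (wrist crop column about 203 for both; scene bore at (605,210), tip at (610,165)). I'll descend slowly.

Emit:
drive_tool --moves "0.02 0.01 0.2 0 0 0 255;0 0 0.2 0 0 0 255;0 0 0.2 0 0 0 255;0 0 0 0 0 0 255;0 0 0.08 0 0 0 255;0 0 0.08 0 0 0 255;0 0 0.08 0 0 0 255;0 0 0 0 0 0 255"

```text
time: 8.22
eef_pos: [0.5051, 0.1652, 0.1934]
orientation: [-3.141, -0.0, 2.785]
wrist_force: [-0.0, -0.1, -1.7]
width: 0.0171
gripper_force: 78.3
```

Emit:
drive_tool --moves "0 0 0.08 0 0 0 255;0 0 0.08 0 0 0 255;0 0 0 0 0 0 255"

```text
time: 8.47
eef_pos: [0.5051, 0.1652, 0.1894]
orientation: [-3.141, -0.0, 2.785]
wrist_force: [0.9, -0.2, -2.5]
width: 0.0172
gripper_force: 78.3
```

The tip is in the bore, 2.4 mm below the die face, with no contact force.

Emit:
drive_tool --moves "0 0 0.06 0 0 0 255;0 0 0.06 0 0 0 255;0 0 0.06 0 0 0 255;0 0 0.06 0 0 0 255;0 0 0.06 0 0 0 255;0 0 0.06 0 0 0 255"

```text
time: 8.97
eef_pos: [0.5055, 0.1653, 0.1816]
orientation: [3.141, 0.001, 2.785]
wrist_force: [-2.3, -1.3, 11.4]
width: 0.0169
gripper_force: 80.1
```

Emit:
drive_tool --moves "0 0 0.06 0 0 0 255;0 0 0.06 0 0 0 255;0 0 0.06 0 0 0 255;0 0 0.06 0 0 0 255"

```text
time: 9.3
eef_pos: [0.5055, 0.1653, 0.1758]
orientation: [3.141, 0.001, 2.785]
wrist_force: [-2.4, -1.3, 10.9]
width: 0.0171
gripper_force: 80.1
```

Emit:
drive_tool --moves "0 0 0.06 0 0 0 255;0 0 0.06 0 0 0 255;0 0 0.06 0 0 0 255;0 0 0.06 0 0 0 255;0 0 0.06 0 0 0 255;0 0 0.06 0 0 0 255;0 0 0.06 0 0 0 255;0 0 0.06 0 0 0 255"

```text
time: 9.97
eef_pos: [0.5055, 0.1653, 0.1638]
orientation: [3.141, 0.001, 2.785]
wrist_force: [-3.8, -1.4, 10.2]
width: 0.017
gripper_force: 80.1
```

Emit:
drive_tool --moves "0 0 0.06 0 0 0 255;0 0 0.06 0 0 0 255;0 0 0.06 0 0 0 255;0 0 0 0 0 0 255"

```text
time: 10.3
eef_pos: [0.5052, 0.1653, 0.1583]
orientation: [3.142, 0.0, 2.785]
wrist_force: [-0.5, -0.6, -1.5]
width: 0.0169
gripper_force: 78.3
```

Emit:
drive_tool --moves "0 0 0.06 0 0 0 255;0 0 0.06 0 0 0 255;0 0 0 0 0 0 255;0 0 -0.1 0 0 0 255;0 0 -0.3 0 0 0 255;0 0 -0.4 0 0 0 255;0 0 -0.5 0 0 0 255;0 0 -0.5 0 0 0 255"

```text
time: 10.97
eef_pos: [0.5052, 0.1652, 0.2017]
orientation: [-3.142, 0.0, 2.785]
wrist_force: [0.1, -0.2, -1.7]
width: 0.0169
gripper_force: 78.5
```

Emit:
drive_tool --moves "0 0 -0.5 0 0 0 255;0 0 -0.5 0 0 0 255;0 0 -0.5 0 0 0 255;0 0 -0.4 0 0 0 255;0 0 0 0 0 0 255;0 0 0 0 0 0 255"

```text
time: 11.47
eef_pos: [0.5053, 0.1653, 0.2483]
orientation: [3.141, 0.001, 2.785]
wrist_force: [-0.6, 0.3, -1.3]
width: 0.0173
gripper_force: 78.5
```

```bash
python3 - <<'E'
from h import *
tomove([.5498,-.1780,.235])
ims=capture("scene");p2=proj(cam("scene"),[.5,.16,.07]);
im=ims[int(p2[1])-35:int(p2[1])+40,int(p2[0])-50:int(p2[0])+50]
cv2.imwrite("pics/e.png",cv2.resize(im,(800,600),interpolation=3)[:,:,::-1])
E
```

```text
tool-shift units [ -6.458 -12.248   0.533] state [0.5053 0.1653 0.2483] [3.1411e+00 8.0000e-04 2.7854e+00]
```

View pics/e.png

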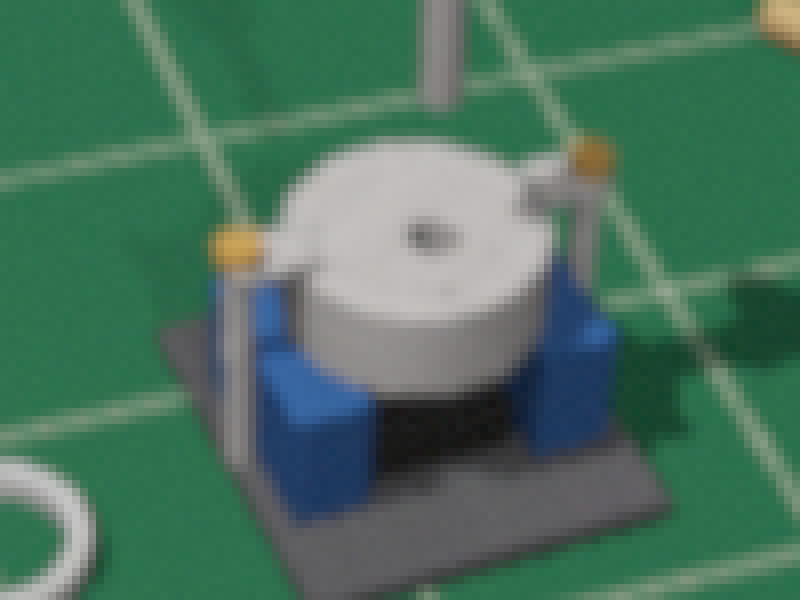

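The bore is now dark and empty at crop (432,237), and the force vanished at 33.5 mm depth, so the collet has dropped. I'll take the drift back to the stand.

Emit:
drive_tool --moves "-0.461 -0.875 0 0 0 0 255;-0.461 -0.875 0 0 0 0 255;-0.461 -0.875 0 0 0 0 255;-0.461 -0.875 0 0 0 0 255;-0.461 -0.875 0 0 0 0 255;-0.461 -0.875 0 0 0 0 255;-0.461 -0.875 0 0 0 0 255"

```text
time: 12.1
eef_pos: [0.527, -0.0076, 0.2469]
orientation: [-3.141, -0.002, 2.785]
wrist_force: [0.1, 0.2, -2.3]
width: 0.0169
gripper_force: 78.5
```

Emit:
drive_tool --moves "-0.461 -0.875 0 0 0 0 255;-0.461 -0.875 0 0 0 0 255;-0.461 -0.875 0 0 0 0 255;-0.461 -0.875 0 0 0 0 255;-0.461 -0.875 0 0 0 0 255;-0.461 -0.875 0 0 0 0 255;-0.461 -0.875 0 0 0 0 255"

```text
time: 12.68
eef_pos: [0.5493, -0.1792, 0.2468]
orientation: [3.142, -0.002, 2.785]
wrist_force: [-0.0, 0.4, -1.6]
width: 0.0169
gripper_force: 78.5
```

Emit:
drive_tool --moves "0 0 0.5 0 0 0 255;0 0 0.5 0 0 0 255;0 0 0.5 0 0 0 255;0 0 0.5 0 0 0 255;0 0 0 0 0 0 255;0 0 0 0 0 0 255"

```text
time: 13.18
eef_pos: [0.5492, -0.1779, 0.1969]
orientation: [3.142, -0.002, 2.785]
wrist_force: [-0.4, -0.7, -0.7]
width: 0.017
gripper_force: 78.7
```

```bash
python3 - <<'E'
from h import *
tomove([.5498,-.1780,.1158])
E
```

```text
tool-shift units [-3.300e-02  3.000e-03  3.245e+00] state [ 0.5492 -0.1779  0.1969] [ 3.1415e+00 -2.3000e-03  2.7853e+00]
```

Emit:
drive_tool --moves "-0.03 0 0.15 0 0 0 255;0 0 0.15 0 0 0 255;0 0 0.15 0 0 0 255;0 0 0.15 0 0 0 255;0 0 0.15 0 0 0 255;0 0 0.15 0 0 0 255;0 0 0 0 0 0 255"

```text
time: 13.77
eef_pos: [0.55, -0.1782, 0.1744]
orientation: [3.142, -0.001, 2.785]
wrist_force: [0.7, -0.5, -2.6]
width: 0.017
gripper_force: 78.7
```

Emit:
drive_tool --moves "0 0 0.3 0 0 0 255;0 0 0.3 0 0 0 255;0 0 0.3 0 0 0 255;0 0 0.3 0 0 0 255;0 0 0.3 0 0 0 255;0 0 0.3 0 0 0 255;0 0 0.1 0 0 0 255;0 0 0 0 0 0 255"

```text
time: 14.43
eef_pos: [0.55, -0.1782, 0.1269]
orientation: [3.142, -0.001, 2.785]
wrist_force: [-0.4, -0.9, -1.8]
width: 0.0171
gripper_force: 78.7
```

Emit:
drive_tool --moves "0 0 0.15 0 0 0 255;0 0 0.12 0 0 0 255;0 0 0.08 0 0 0 255;0 0 0.04 0 0 0 255;0 0 0.03 0 0 0 255;0 0 0.03 0 0 0 255;0 0 0 0 0 0 255;0 0 0 0 0 0 255"

```text
time: 15.1
eef_pos: [0.5504, -0.1783, 0.1166]
orientation: [-3.142, 0.0, 2.785]
wrist_force: [0.3, 0.5, -2.9]
width: 0.0173
gripper_force: 78.7
```

Emit:
drive_tool --moves "0 0 0.03 0 0 0 255;0 0 0.03 0 0 0 255;0 0 0.03 0 0 0 255;0 0 0 0 0 0 255"

```text
time: 15.43
eef_pos: [0.5505, -0.1784, 0.1158]
orientation: [-3.141, 0.001, 2.785]
wrist_force: [-6.1, 3.2, 15.2]
width: 0.0171
gripper_force: 81.1
```

Seated at 0.1158, the same height as at the grasp. I'll ease off and release slowly.

Emit:
drive_tool --moves "0 0 -0.05 0 0 0 255;0 0 0 0 0 0 255;0 0 0 0 0 0 215;0 0 0 0 0 0 200;0 0 0 0 0 0 180;0 0 0 0 0 0 120;0 0 0 0 0 0 50;0 0 0 0 0 0 0" --squeeze 30

```text
time: 16.1
eef_pos: [0.5503, -0.1783, 0.1154]
orientation: [-3.142, -0.0, 2.785]
wrist_force: [0.3, -0.2, -0.1]
width: 0.0607
gripper_force: 0.0
```

Emit:
drive_tool --moves "0 0 0 0 0 0 0;0 0 0 0 0 0 0;0 0 0 0 0 0 0;0 0 0 0 0 0 0"

```text
time: 16.43
eef_pos: [0.5503, -0.1783, 0.1155]
orientation: [-3.142, -0.0, 2.785]
wrist_force: [-0.3, -0.6, -0.4]
width: 0.0855
gripper_force: 0.0
```

Emit:
drive_tool --moves "0 0 -0.3 0 0 0 0;0 0 -0.8 0 0 0 0;0 0 -0.8 0 0 0 0;0 0 -0.8 0 0 0 0;0 0 -0.8 0 0 0 0;0 0 -0.8 0 0 0 0;0 0 -0.8 0 0 0 0;0 0 0 0 0 0 0"

```text
time: 17.1
eef_pos: [0.5516, -0.1788, 0.2476]
orientation: [-3.141, 0.006, 2.785]
wrist_force: [0.8, -0.9, -0.1]
width: 0.0852
gripper_force: 0.0
```

Emit:
drive_tool --moves "0 0 0 0 0 0 0;0 0 0 0 0 0 0;0 0 0 0 0 0 0"

```text
time: 17.35
eef_pos: [0.5499, -0.1781, 0.2421]
orientation: [3.142, -0.002, 2.785]
wrist_force: [0.9, 0.5, 0.5]
width: 0.0852
gripper_force: 0.0
```

```bash
python3 - <<'E'
from h import *
im=capture("wrist");C=cam("wrist");p=proj(C,[.55,-.178,.1])
w=im[int(p[1])-60:int(p[1])+60,int(p[0])-60:int(p[0])+60]
ims=capture("scene");q=proj(cam("scene"),[.55,-.178,.09])
v=ims[int(q[1])-35:int(q[1])+35,int(q[0])-35:int(q[0])+35]
cv2.imwrite("pics/f.png",np.hstack([cv2.resize(a,(400,400),interpolation=3) for a in(w,v)])[:,:,::-1])
E
```

```text
(no output)
```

View pics/f.png

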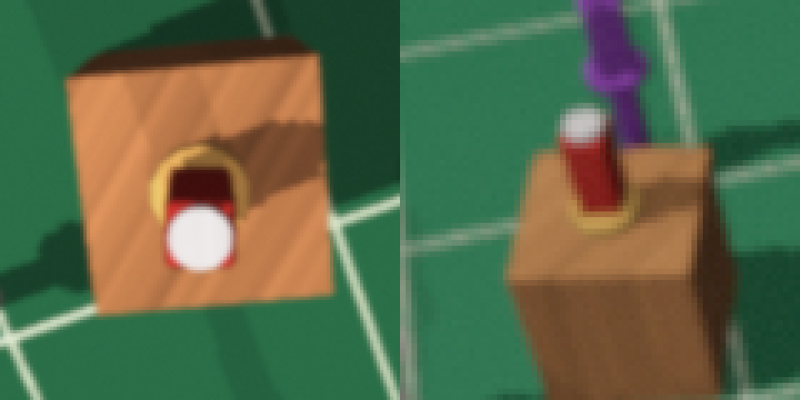

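The drift is upright with its collar resting on the stand (wrist crop (200,195), scene crop (600,215)), and the gripper is clear.

```bash
python3 -c "
from rig import *
print(finish_job())"
```

```text
the job is handed in; nothing more can be done
None
```

The collet is pushed out of the die and the drift is back upright, fully down in the larger stand; the job was handed in at about 17.5 s. The collet landing on the pad is inferred from the force vanishing at 33.5 mm and the bore looking empty, since the camera could not see it in the tunnel.

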